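Pack the finished switch inserts into the tray by colour

ROBOT

A 6-joint arm with a two-finger parallel gripper is mounted at the origin on the work surface. World frame = base frame: x ahead of the robot, y to its left, z up, the work surface at z = 0. Lengths are in mm, angles in rad, forces in N, time in s.
With the tool pointing down it reaches from about 350 to 875 mm from the base axis. Payload 4.2 kg.
Tool frame: the origin (TCP) lies at the very end of the fingers, on their centre line; the grasp point (between the pads) lies 19 mm behind it (arm.grip_point_offset is the distance from the TCP to the grasp point, in mm); z points along the fingers, y is the direction in which the jaws open and shut (so a half turn about z gives the same grasp; the last joint's range is limited). The gripper opens to 85 mm and grips with 20 to 120 N. Pads are 22 mm wide; open, the fingers measure 114 mm over their backs; the gripper's body (76 mm by 85 mm) begins 54 mm behind the grasp point. The pads swing forward as they close: fully open they stand 13 mm farther back than shut.
Start: joints at [1.522, 0.385, 0.008, 0, -1.194, -0.259], TCP at [189.319, 595.615, 197.712] pointing down, gripper open.
Joint ranges: [-3.14, 3.14], [-1.21, 2.06], [-1.07, 1.41], [-3.16, 2.05], [-2.99, -0.16], [-3.1, 3.1]. Speed limits (rad/s): [2.79, 2.79, 3.14, 3.14, 3.14, 3.14].

INTERFACE

Orientations are given as a unit quaternion [x, y, z, w].
In Python, from bench import arm gives the robot as it stands.
- The arm moves only by the tool drive_tool, never from a script. Its argument "steps" is a list of rows, each a list of 5 numbers: the shift along the tool's x, y, z in m, then the turn about the tool's z in degrees, then the finger opening in m, from 0 to 0.0854. A call has 1 to 20 rows; each row shifts and turns the commanded pose from where the row before left it, along the tool's axes as they then stand; what a row does not reach is not made up. A row lasts 1/10 s, in which the tool goes at most 50 mm and 8.59 degrees, less where a joint would pass 70% of its speed; a pose out of reach is approached as far as the arm can. A call is refused whole if a number of a shift passes 0.05 or a number of a turn 8.59, either way. A call with a gripper value outside its range is refused whole. The fingers move at their own pace and stop on an object; the grip force is fixed at half the most. Time passes only in rows, so rows that do not move let the fingers close. It gives the time, the measured TCP pose, the force and the opening at its end, in the units of the state.
- arm.read_state(): the state, without advancing time (a new reading comes with each control period).
- arm.get_image(name): name is "side" or "top" or "wrist"; returns (picture, depth): 480x640x3 uint8, blue, green, red; 480x640 float32, mm along the optical axis (not along the pixel's ray), 0 where there is no reading.
- arm.camera_params(name): a dict with "K" (3x3 intrinsics, pixels), "world_to_cam" (4x4, takes a point from world to camera coordinates); the wrist camera has in their place "mount" (4x4, takes a point from camera to tool coordinates, whose origin is the TCP and whose axes are the flange's). Camera axes: x right, y up, looking along -z (the intrinsics and any distortion apply to the point x, -y, -z); pixel columns grow to the right and rows downward; lengths in mm; the calibration is good to about 2 mm. A picture is of the moment at which its call begins: read the wrist's pose just before it. camera_params takes no time and is no camera call.
- arm.job_done(): hands the job in, once; it reports no verdict.
The state is a dict: "clock": time; "joints": joint angles; "joint_vel": joint speeds; "joint_efforts": joint torques, N m; "position": TCP position; "ee_rot": TCP orientation; "contact_force": force on the tool from outside, world axes, zero at the start; "wrist_torque": the same for the moment, N m; "gripper_width": finger opening in mm.
Only numpy, scipy, OpenCV 4.12 (cv2) and the standard library are available. Lean on these libraries where they do the work, as an engineer would, in place of code of your own. Each camera call takes 0.05 s, during which the arm holds its last target.

TASK

Pack the four finished switch inserts, the ones whose whole coloured rocker is fitted, into the grey tray: each upright and flat on the bottom of the pocket whose liner has its rocker's colour, with its metal wings pointing towards the tray's two end handles. Leave the two unfinished inserts (one with no rocker, one with only half a rocker) standing where they are on the mat.

Things in the scene. Friction and masses are not known exactly. Their poses are not given: they have to be found in the camera images.
- switch_red: Finished switch insert with a whole red rocker (40 x 40 mm) on top, upright, about 70 g. White block 44 x 44 x 34 mm; on it a 3 mm steel strap, 66 (x) by 44 (y) mm, whose ends stick out 11 mm as wings; 45 mm tall in all. Origin: centre of the underside, z up, x along the wings. Grip the two side faces that look along y: 44 mm apart, plain from 0 to 37 mm height.
- switch_green: Finished switch insert, whole green rocker; shape and axes as switch_red. All six inserts start upright on a dark mat 3 mm thick, about 110 mm apart in mixed places, their yaw random.
- switch_blue: Finished switch insert, whole blue rocker (40 x 40 mm); shape, size and axes as switch_red.
- switch_yellow: Finished switch insert, whole yellow rocker (40 x 40 mm); shape, size and axes as switch_red.
- unfinished_bare: Unfinished look-alike, body and axes as switch_red but no rocker: an open black well with brass contacts and only a narrow red pivot bar (5 x 30 mm) across it; 43 mm tall. Stays where it is.
- unfinished_half: Unfinished look-alike, body and axes as switch_red but only half a rocker: a green strip 40 x 20 mm over its +y half, the other half an open black well with brass contacts; 45 mm tall. Stays where it is.
- liner_red: Red liner, a plate 60 x 60 x 2 mm fixed on the floor of one tray pocket. Origin: centre of its underside, 4 mm above the table; an insert rests 2 mm above the origin. z up; x along the tray's length, towards an end handle. The pocket is 62 x 62 mm, its rim 6 mm above the liner's top. Which liner lies in which pocket varies.
- liner_green: Green liner in another pocket, same size and axes as liner_red. The tray: grey, fixed to the table, 260 (x) by 190 (y) by 12 mm, four pockets two by two, 92 mm between centres both ways. Steel bar handles, 80 mm wide, cross its ends 118 mm from its middle and rise to 34 mm above the table.
- liner_blue: Blue liner in another pocket, same size and axes as liner_red. The tray lies left or right of the robot's centre line, the mat on the other side.
- liner_yellow: Yellow liner in another pocket, same size and axes as liner_red. A screwdriver, a spray can and a red bin stand beyond the work, over 0.75 m ahead of the robot, out of the way.

How it is judged:
By the outcome, as a careful person would: the job done as asked, in the order asked, and still so for the second after the job is handed in, with the robot touching nothing.
It also fails if it takes over 109 s, if anything falls off the work surface, if the arm or the gripper's body presses on something with over 40 N, if the wrist force passes 120 N, or if a joint passes its speed limit or range.

## Working session

There is one attempt and no reset: what is moved stays moved. The work goes in short steps, Python scripts to look and compute and a tool call to move; the robot and the scene stay as the last step left them, time stands still between calls to the robot, and variables do not carry over. Pictures are saved under pics/ and viewed, and the job is handed in when it is done.

Besides the shell and the picture viewer there is one more tool, called after "Call:" as name(argument=value, ...) on one line, values as JSON. drive_tool: Moves the arm, as the interface text tells. Its arguments: {"type":"object","properties":{"steps":{"type":"array"}},"required":["steps"]}

```bash
ls; mkdir -p pics; python3 - <<'E'
from bench import arm
import cv2,numpy as np
s=arm.read_state();print(s)
for n in ["top","side"]:
    p,d=arm.get_image(n);cv2.imwrite(f"pics/{n}0.png",p);np.save(f"{n}_d.npy",d)
    print(n,arm.camera_params(n))
print(arm.camera_params("wrist"),arm.grip_point_offset)
E
```

```text
pics
{'clock': 0.0, 'joints': array([ 1.52161432e+00,  3.85583522e-01,  6.58976464e-03, -5.20555946e-04,
       -1.19398787e+00, -2.58615522e-01]), 'joint_vel': array([-4.97790489e-04, -7.48816567e-04,  1.03631449e-05,  2.60300181e-03,
       -1.06849726e-03, -8.55937225e-04]), 'joint_efforts': array([-5.13113100e-04, -3.92286336e+01,  1.88401937e+01,  4.18623403e+00,
       -4.68639715e-03, -6.65829951e-07]), 'position': array([189.11949828, 594.99398112, 196.58807864]), 'ee_rot': array([ 9.88165596e-01, -1.53386773e-01, -1.26378003e-04,  1.11195194e-03]), 'contact_force': array([-0.29937682,  0.76138132,  0.48481612]), 'wrist_torque': array([0.03322986, 0.02972816, 0.01679017]), 'gripper_width': 85.5828808912554}
top {'K': array([[618.2919785 ,   0.        , 331.02842816],
       [  0.        , 618.2919785 , 232.01249789],
       [  0.        ,   0.        ,   1.        ]]), 'world_to_cam': array([[-1.41148672e-02, -9.99837211e-01,  1.12393470e-02,
        -8.34727805e+00],
       [ 9.98578945e-01, -1.35176255e-02,  5.15496349e-02,
        -4.93422906e+02],
       [-5.13893139e-02,
[... 502 characters left out ...]
     [-5.15387686e-02, -7.10380117e-01,  7.01928660e-01,
        -1.06708898e+03],
       [ 0.00000000e+00,  0.00000000e+00,  0.00000000e+00,
         1.00000000e+00]])}
{'K': array([[330.49866991,   0.        , 319.87338474],
       [  0.        , 330.49866991, 234.73803067],
       [  0.        ,   0.        ,   1.        ]]), 'mount': array([[ 1.22962093e-03,  9.54477159e-01,  2.98281479e-01,
         7.70192727e+01],
       [ 9.99998439e-01, -1.55206444e-03,  8.44139076e-04,
         1.47021150e+00],
       [ 1.26866355e-03,  2.98279976e-01, -9.54477578e-01,
        -1.75929162e+02],
       [ 0.00000000e+00,  0.00000000e+00,  0.00000000e+00,
         1.00000000e+00]])} 18.700000000000003
```

View pics/top0.png

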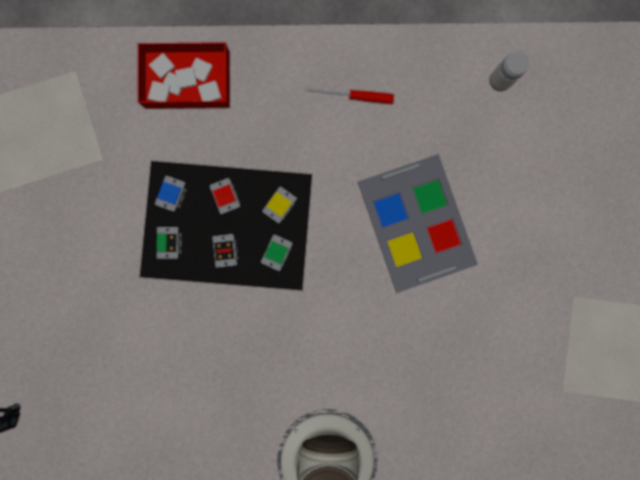

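View pics/side0.png

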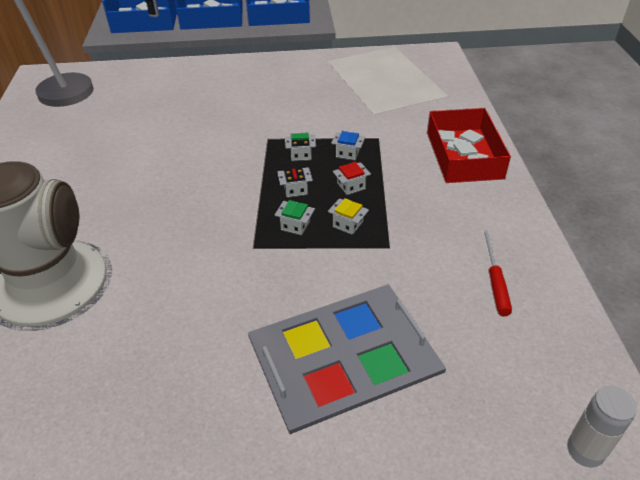

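The top view shows the mat on the left (blue 170,193; red 224,196; yellow 279,204; green 277,252; half at 168,243; bare at 225,250). The tray is on the right, with the four liners at around (390,210), (430,196), (443,236) and (405,250).

```bash
cat > h.py <<'E'
import numpy as np,cv2
from bench import arm
def ray_to_z(P,uv,z):
    K=P["K"];M=P["world_to_cam"];R=M[:3,:3];t=M[:3,3]
    uv=np.atleast_2d(uv).astype(float)
    d=np.c_[(uv[:,0]-K[0,2])/K[0,0],-(uv[:,1]-K[1,2])/K[1,1],-np.ones(len(uv))]@R
    c=-R.T@t
    return c+d*((z-c[2])/d[:,2])[:,None]
def masks(img):
    h=cv2.cvtColor(img,cv2.COLOR_BGR2HSV);H,S,V=cv2.split(h);ok=(S>130)&(V>60)
    return dict(red=ok&((H<8)|(H>172)),yellow=ok&(H>20)&(H<35),green=ok&(H>45)&(H<85),blue=ok&(H>95)&(H<125))
def blobs(img,amin):
    out=[]
    for c,m in masks(img).items():
        cs,_=cv2.findContours(m.astype(np.uint8),cv2.RETR_EXTERNAL,cv2.CHAIN_APPROX_NONE)
        n,l,st,ce=cv2.connectedComponentsWithStats(m.astype(np.uint8))
        for i in range(1,n):
            if st[i,4]>=amin: out.append((c,st[i,4],ce[i],np.argwhere(l==i)[:,::-1]))
    return out
def rect(xy):
    r=cv2.minAreaRect(xy.astype(np.float32));return r
E
python3 - <<'E'
from h import *
for n in ["top","side"]:
    P=arm.camera_params(n);img=cv2.imread(f"pics/{n}0.png")
    for c,a,ce,px in blobs(img,60):
        for z in (6,48):
            w=ray_to_z(P,px,z)[:,:2]
            (cx,cy),wh,an=rect(w)
            m=w.mean(0)
            if m[0]<800 and ((z==6)==(m[1]<-60)): print(n,c,a,ce.round(1),z,m.round(1),"rect",round(cx,1),round(cy,1),np.round(wh,1),round(an,1))
img=cv2.imread("pics/top0.png");cv2.imwrite("pics/top_c.png",cv2.resize(img[150:300,130:320],None,fx=4,fy=4,interpolation=cv2.INTER_CUBIC))
img=cv2.imread("pics/side0.png");cv2.imwrite("pics/side_c.png",cv2.resize(img[120:250,250:400],None,fx=4.5,fy=4.5,interpolation=cv2.INTER_CUBIC))
E
```

```text
top red 425 [371.7  96.3] 6 [ 795.6 -110.3] rect 795.6 -109.6 [97.6 22.5] 83.0
top red 341 [223.4 195.5] 48 [572.8 214.4] rect 572.8 214.6 [38.  41.6] 20.0
top red 743 [443.6 235.6] 6 [ 482.3 -263.6] rect 482.3 -263.6 [60.  60.7] 18.3
top red 71 [223.6 250.2] 48 [455.8 214.6] rect 455.8 214.5 [10.  32.4] 6.3
top yellow 351 [278.2 203.7] 48 [553.6  97.3] rect 553.8 97.4 [42.7 38.1] 53.7
top yellow 755 [404.3 249.3] 6 [ 453.3 -176.2] rect 453.1 -176.2 [60.5 60.8] 17.6
top green 699 [429.7 196.3] 6 [ 569.8 -234.8] rect 569.8 -234.7 [58.4 59.2] 18.1
top green 174 [161.3 242.1] 48 [474.8 346.7] rect 475.1 347.3 [21.2 34.3] 90.0
top green 311 [275.7 252.2] 48 [450.1 103.7] rect 450.3 104.0 [39.  36.4] 64.8
top blue 348 [168.1 192.4] 48 [580.8 332.2] rect 580.8 332.1 [42.4 37.4] 69.2
top blue 750 [390.4 209.8] 6 [ 541.  -147.2] rect 540.9 -147.3 [60.2 61. ] 17.7
side red 282 [351.2 169.8] 48 [574.1 210.4] rect 574.5 210.6 [41.4 47.9] 20.3
side red 669 [500. 291.] 6 [ 797.8 -104.7] rect 798.3 -102.1 [113.6  25. ] 82.9
side red 1322 [328.6 384.2] 6 [ 482.5 -262.9] rect 482.8 -262.2 [60.5 58.9] 18.2
side yellow 349 [348.1 207.8] 48 [553.9  93.1] rect 553.4 93.4 [47.9 41.7] 53.5
side yellow 1076 [305.9 339.1] 6 [ 453.7 -175.2] rect 453.9 -174.5 [60.5 58.4] 18.1
side green 98 [299.7 136.3] 48 [475.8 341.9] rect 476.6 342.5 [23.1 35.3] 87.1
side green 321 [294.3 209. ] 48 [451.2  99.9] rect 450.3 100.2 [45.2 41.3] 64.9
side green 1160 [382.6 363.7] 6 [ 570.4 -234.1] rect 570.5 -233.4 [58.8 57.4] 18.3
side blue 3478 [171.4  15.3] 48 [ 132.  1015.7] rect 120.1 1015.8 [224.8 459.3] 83.1
side blue 1384 [277.5  12.7] 48 [448.4 996.5] rect 446.2 1006.2 [181.6 192.4] 87.7
side blue 211 [347.8 137.8] 48 [580.7 325. ] rect 580.6 325.4 [45.3 39. ] 69.7
side blue 987 [357.1 320.8] 6 [ 541.5 -146.1] rect 541.7 -145.5 [59.9 58.4] 18.2
```

View pics/top_c.png

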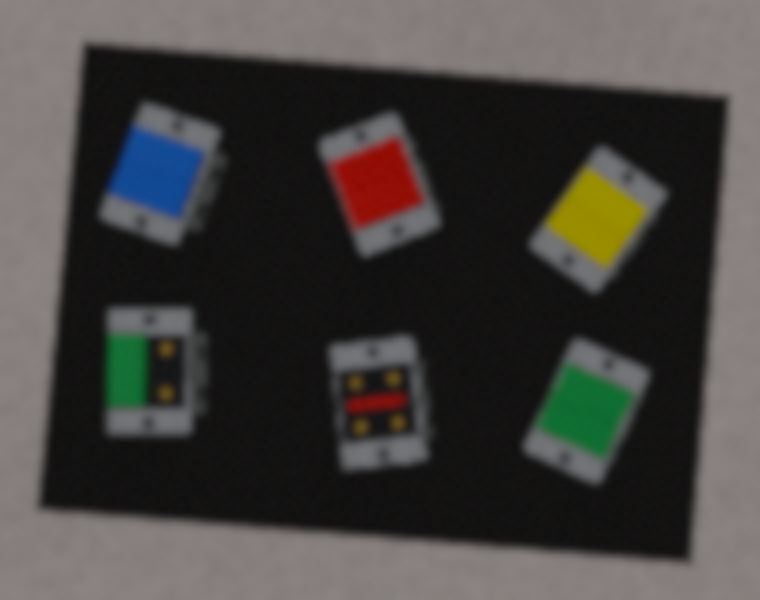

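View pics/side_c.png

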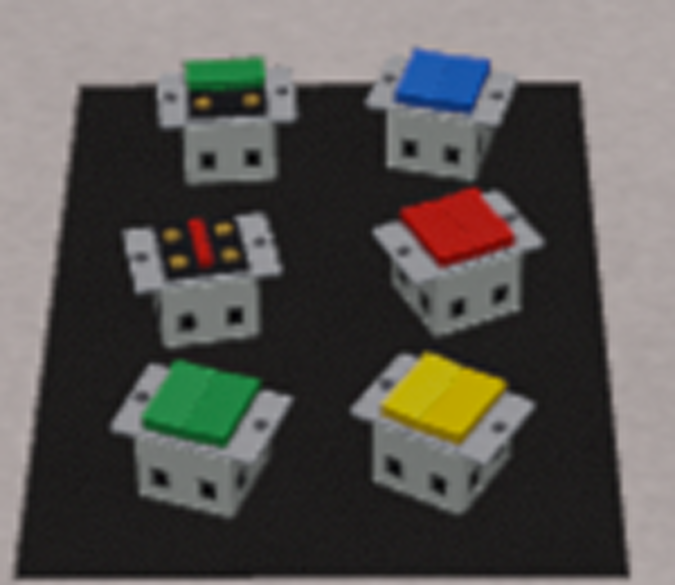

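Depth isn't needed yet: the liners measure 60 mm square at z=6 and the rockers about 40 mm at z=48, so the scale is right. The tray yaw is about 18°. Next I'll move above the mat for a closer wrist view.

Call:
drive_tool(steps=[[0.029,0.019,0,0,0.085],[0.029,0.019,0,0,0.085],[0.029,0.019,0,0,0.085],[0.029,0.019,0,0,0.085],[0.029,0.019,0,0,0.085],[0.029,0.019,0,0,0.085],[0.029,0.019,0,0,0.085],[0.029,0.019,0,0,0.085],[0.029,0.019,0,0,0.085],[0.029,0.019,0,0,0.085],[0.029,0.019,0,0,0.085],[0.029,0.019,0,0,0.085],[0.029,0.019,0,0,0.085],[0.029,0.019,0,0,0.085],[0,0,0,0,0.085],[0,0,0,0,0.085]])

```text
clock: 1.7
position: [495.7, 218.3, 197.1]
ee_rot: [0.988, -0.154, -0.0, 0.0]
contact_force: [-0.0, 1.2, -0.1]
gripper_width: 85.1
```

```bash
cat >> h.py <<'E'
from scipy.spatial.transform import Rotation as Rn
def wristP(s):
    P=arm.camera_params("wrist");T=np.eye(4);T[:3,:3]=Rn.from_quat(s["ee_rot"]).as_matrix();T[:3,3]=s["position"]
    return dict(K=P["K"],world_to_cam=np.linalg.inv(T@P["mount"]))
def psi(s):
    x=Rn.from_quat(s["ee_rot"]).as_matrix()[:,0];return np.degrees(np.arctan2(x[1],x[0]))
def st():
    s=arm.read_state();print("t",round(s["clock"],2),"pos",s["position"].round(1),"psi",round(psi(s),2),"w",round(s["gripper_width"],1),"F",s["contact_force"].round(1),"q6",s["joints"][[0,5]].round(2));return s
def wrist(name):
    s=st();img,d=arm.get_image("wrist");cv2.imwrite(f"pics/{name}.png",img);return s,img,d,wristP(s)
E
python3 - <<'E'
from h import *
s,img,d,P=wrist("w1")
for c,a,ce,px in blobs(img,100):
    w=ray_to_z(P,px,48)[:,:2];r=rect(w);print(c,a,ce.round(1),w.mean(0).round(1),"rect",np.round(r[0],1),np.round(r[1],1),round(r[2],1))
E
```

```text
t 1.7 pos [495.7 218.3 197.1] psi -17.75 w 85.1 F [-0.   1.2 -0.1] q6 [0.71 0.55]
red 1808 [299.8 130.1] [575.3 211.4] rect [574.9 211.6] [38.9 39. ] 20.7
red 185 [335.1 242.8] [458.5 212.3] rect [458.6 212.6] [ 6.9 30.8] 5.4
yellow 2008 [426.5 111.9] [554.9  94.9] rect [554.5  95. ] [40.8 39.4] 53.9
green 1499 [440.8 216.5] [452.9 102.1] rect [452.6 102.2] [40.9 39. ] 64.7
green 647 [210.6 262.8] [477.1 344.4] rect [476.9 344.3] [19.9 39.4] 89.3
blue 557 [633.3  49.5] [550.3 -88.6] rect [544.5 -86.2] [14.2 46.7] 88.4
blue 1768 [183.  161.5] [582.1 328. ] rect [581.8 328.1] [41.5 38.9] 69.1
```

View pics/w1.png

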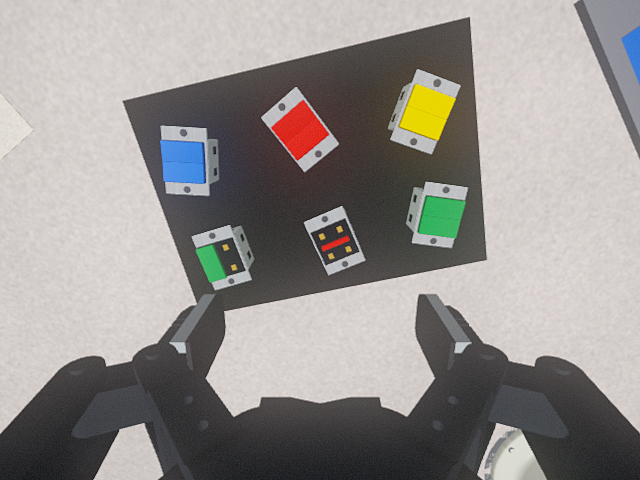

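The wrist view agrees with the top view to about 3 mm. Only four inserts have whole rockers: red (300,130), yellow (427,112), green (441,216) and blue (183,161). The half one (210,263) and the bare one (335,243) stay on the mat. Green goes first: I'll turn 7.6°, shift by (10.6, 123.5) mm, then go down.

Call:
drive_tool(steps=[[0,0,0,7.6,0.085],[0.0035,0.041,0.02,0,0.085],[0.0035,0.041,0.03,0,0.085],[0.0035,0.0415,0.03,0,0.085],[0,0,0.03,0,0.085],[0,0,0.03,0,0.085],[0,0,0.02,0,0.085],[0,0,0.015,0,0.085],[0,0,0.01,0,0.085],[0,0,0,0,0.085],[0,0,0,0,0.085]])

```text
clock: 2.85
position: [453.4, 105.3, 14.4]
ee_rot: [0.976, -0.218, 0.0, -0.0]
contact_force: [0.7, 0.3, 0.5]
gripper_width: 84.5
```

```bash
python3 - <<'E'
from h import *
wrist("w2")
E
```

```text
t 2.85 pos [453.4 105.3  14.4] psi -25.17 w 84.5 F [0.7 0.3 0.5] q6 [0.58 0.55]
```

View pics/w2.png

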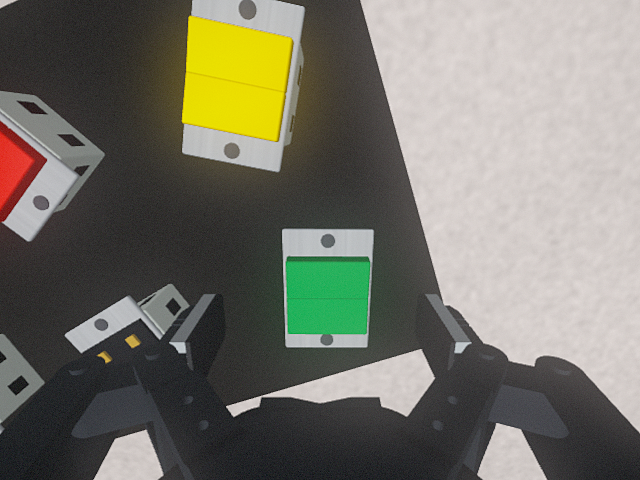

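```bash
cat >> h.py <<'E'
def tool_xy(s,w):
    R=Rn.from_quat(s["ee_rot"]).as_matrix();return (np.r_[w,s["position"][2]]-s["position"])@R
E
python3 - <<'E'
from h import *
s=st();P=wristP(s);img=cv2.imread("pics/w2.png")
for c,a,ce,px in blobs(img,1000):
    w=ray_to_z(P,px,48)[:,:2];r=rect(w);print(c,ce.round(1),"rect",np.round(r[0],1),np.round(r[1],1),round(r[2],1),"tool",tool_xy(s,r[0]).round(1))
E
```

```text
t 2.9 pos [453.7 105.3  14.8] psi -25.18 w 85.6 F [0.1 0.3 0.5] q6 [0.58 0.55]
red [ 15.3 168.5] rect [559.3 195.9] [18.8 44.6] 48.8 tool [  57.1 -126.9    0.2]
yellow [233.6  78.4] rect [556.2  96.5] [47.3 39.2] 53.8 tool [ 96.5 -35.6   0.1]
green [327.2 294.6] rect [453.  100.3] [39.2 40.6] 64.9 tool [ 1.5  4.8 -0. ]
```

Green is centred to 1.5 mm along the wings and 4.8 mm across, so I'll make that small correction, close, and lift.

Call:
drive_tool(steps=[[0.001,0.0045,0.002,0,0.085],[0,0,0,0,0.03],[0,0,0,0,0.03],[0,0,0,0,0.03],[0,0,0,0,0.03],[0,0,0,0,0.03],[0,0,0,0,0.03],[0,0,0,0,0.03]])

```text
clock: 3.7
position: [457.9, 104.2, 16.7]
ee_rot: [0.976, -0.217, 0.005, -0.004]
contact_force: [-4.4, 7.0, 24.5]
gripper_width: 29.8
```

The width of 29.8 mm is below the 44 mm body and there is upward force, so I need to look.

```bash
python3 - <<'E'
from h import *
wrist("w3")
img,d=arm.get_image("side");cv2.imwrite("pics/side3.png",cv2.resize(img[100:300,200:440],None,fx=3,fy=3))
E
```

```text
t 3.7 pos [457.9 104.2  16.7] psi -25.05 w 29.8 F [-4.4  7.  24.5] q6 [0.57 0.56]
```

View pics/w3.png

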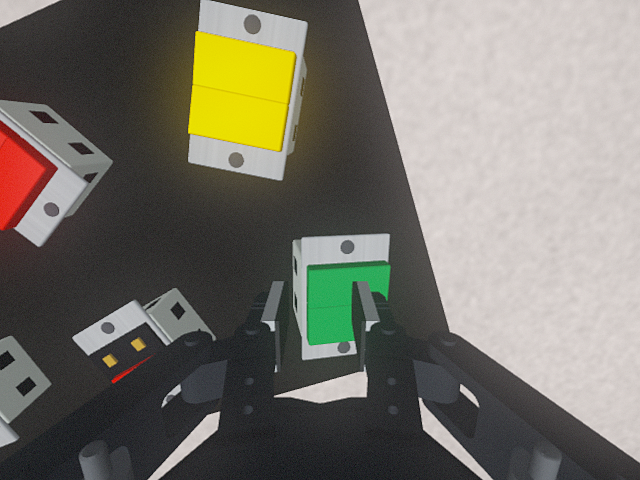

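View pics/side3.png

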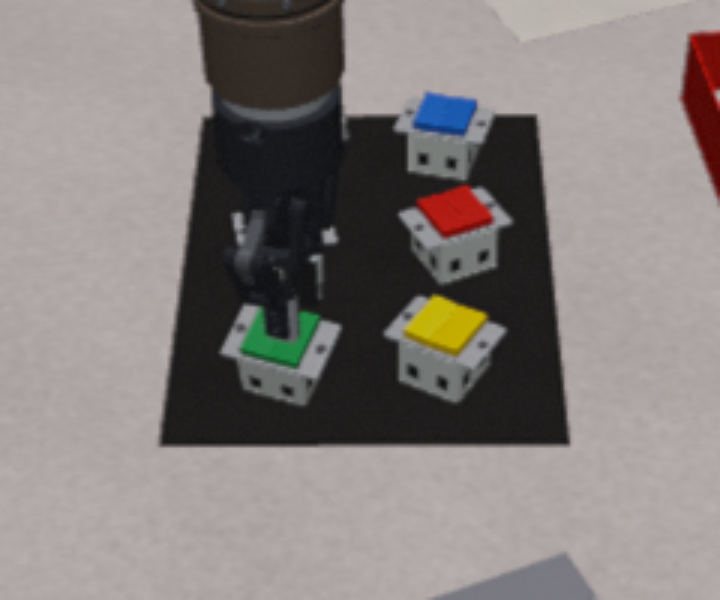

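```bash
python3 - <<'E'
from h import *
P=arm.camera_params("wrist");M=np.linalg.inv(P["mount"]);K=P["K"]
for w in (30,44,85):
  for z in (0,-6,-13,-19,-32,-45):
    o=[]
    for sg in(-1,1):
        p=M@np.array([0,sg*w/2,z,1]);o.append((round(K[0,2]+K[0,0]*p[0]/-p[2],1),round(K[1,2]-K[1,1]*p[1]/-p[2],1)))
    print(w,z,o)
for n in("w2","w3"):
    img=cv2.imread(f"pics/{n}.png")
    cv2.imwrite(f"pics/{n}c.png",cv2.resize(img[220:420,160:480],None,fx=2.5,fy=2.5))
E
```

```text
30 0 [(np.float64(291.8), np.float64(271.3)), (np.float64(343.7), np.float64(271.4))]
30 -6 [(np.float64(290.9), np.float64(275.7)), (np.float64(344.4), np.float64(275.7))]
30 -13 [(np.float64(289.8), np.float64(281.1)), (np.float64(345.3), np.float64(281.2))]
30 -19 [(np.float64(288.8), np.float64(286.0)), (np.float64(346.2), np.float64(286.1))]
30 -32 [(np.float64(286.3), np.float64(298.0)), (np.float64(348.2), np.float64(298.1))]
30 -45 [(np.float64(283.5), np.float64(311.9)), (np.float64(350.5), np.float64(312.1))]
44 0 [(np.float64(279.7), np.float64(271.3)), (np.float64(355.8), np.float64(271.4))]
44 -6 [(np.float64(278.4), np.float64(275.6)), (np.float64(356.9), np.float64(275.8))]
44 -13 [(np.float64(276.8), np.float64(281.0)), (np.float64(358.3), np.float64(281.2))]
44 -19 [(np.float64(275.4), np.float64(286.0)), (np.float64(359.5), np.float64(286.1))]
44 -32 [(np.float64(271.9), np.float64(297.9)), (np.float64(362.6), np.float64(298.1))]
44 -45 [(np.float64(267.9), np.float64(311.9)), (np.float64(366.1), np.float64(312.1))]
85 0 [(np.float64(244.2), np.float64(271.3)), (np.float64(391.3), np.float64(271.5))]
85 -6 [(np.float64(241.8), np.float64(275.6)), (np.float64(393.5), np.float64(275.8))]
85 -13 [(np.float64(238.9), np.float64(281.0)), (np.float64(396.2), np.float64(281.2))]
85 -19 [(np.float64(236.2), np.float64(285.9)), (np.float64(398.8), np.float64(286.2))]
85 -32 [(np.float64(229.7), np.float64(297.9)), (np.float64(404.8), np.float64(298.2))]
85 -45 [(np.float64(222.1), np.float64(311.8)), (np.float64(411.9), np.float64(312.2))]
```

View pics/w3c.png

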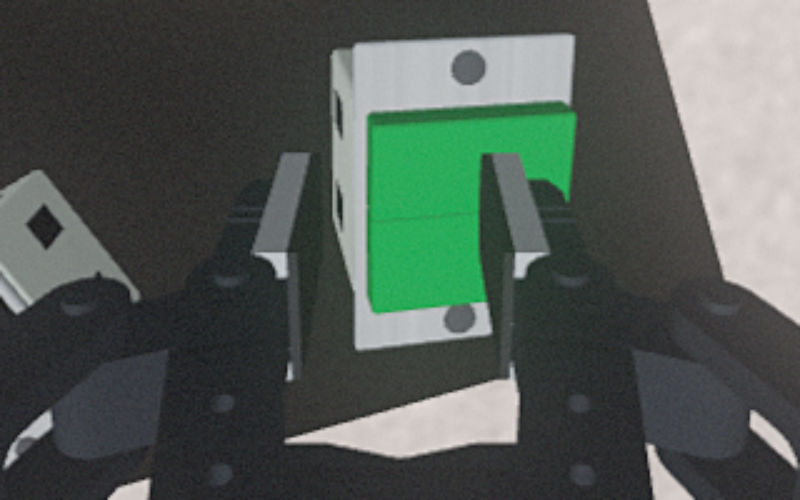

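View pics/w2c.png

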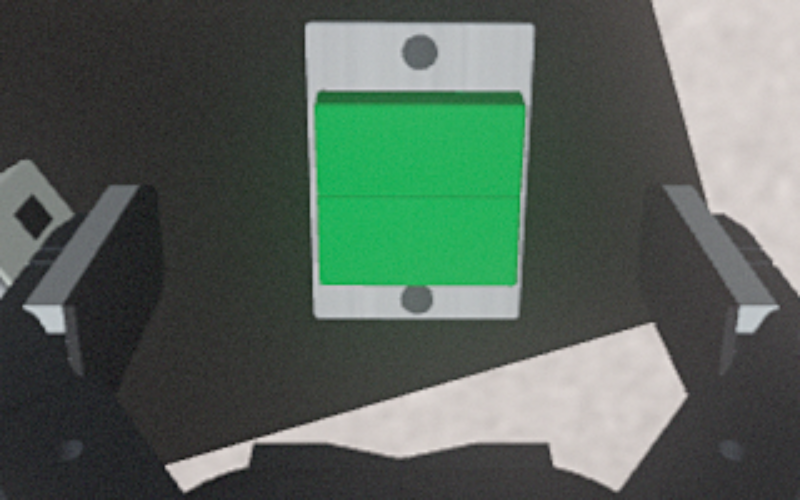

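Both fingertips stopped above the rocker (about z=48) although the TCP reads 16.7, so the tips look well behind the stated TCP. I'll lift off, open, and measure the fingertips with wrist depth.

Call:
drive_tool(steps=[[0,0,-0.02,0,0.03],[0,0,-0.03,0,0.03],[0,0,-0.03,0,0.044],[0,0,0,0,0.044],[0,0,0,0,0.044],[0,0,0,0,0.044]])

```text
clock: 4.4
position: [451.3, 99.7, 91.2]
ee_rot: [0.976, -0.219, -0.001, 0.001]
contact_force: [0.6, -0.5, -0.8]
gripper_width: 44.0
```

```bash
python3 - <<'E'
from h import *
s,img,d,P=wrist("w4");np.save("w4d.npy",d)
# points in tool frame
M=arm.camera_params("wrist")["mount"];K=P["K"]
v,u=np.mgrid[0:480,0:640]
p=np.stack([(u-K[0,2])/K[0,0]*d,-(v-K[1,2])/K[1,1]*d,-d],-1)@M[:3,:3].T+M[:3,3]
np.save("w4t.npy",p)
ok=(d>0)&(d<400)
print("depth range",d[d>0].min(),d.max())
# farthest points along tool z of finger pixels: |y|<60, |x|<20, z<20
m=ok&(abs(p[...,1])<70)&(abs(p[...,0])<16)&(p[...,2]<30)
for r in range(250,400,10):
    row=[(c,p[r,c].round(0).astype(int).tolist()) for c in range(220,430,10) if m[r,c]]
    print(r,row[:16])
dd=np.clip(d,100,400);cv2.imwrite("pics/w4d.png",((dd-100)/300*255).astype(np.uint8))
for c,a,ce,px in blobs(img,400):
    for z in(48,):
        w=ray_to_z(P,px,z)[:,:2];r=rect(w);print(c,ce.round(1),"rect",np.round(r[0],1),np.round(r[1],1),round(r[2],1),"depth med",np.median(d[px[:,1],px[:,0]]),"z from depth", np.median((np.linalg.inv(P["world_to_cam"])@np.r_[p[px[:,1],px[:,0]].T*0,np.ones((1,len(px)))])[2]).round(1))
E
```

```text
t 4.4 pos [451.3  99.7  91.2] psi -25.26 w 44.0 F [ 0.6 -0.5 -0.8] q6 [0.57 0.56]
depth range 54.317135 366.3415
250 []
260 []
270 []
280 []
290 [(260, [12, -24, -48]), (270, [10, -21, -44]), (370, [12, 23, -46]), (380, [12, 27, -47])]
300 [(240, [8, -33, -49]), (250, [12, -27, -56]), (260, [12, -23, -56]), (270, [6, -21, -44]), (370, [8, 23, -48]), (380, [12, 26, -55]), (390, [12, 30, -56]), (400, [8, 36, -49])]
310 [(240, [8, -31, -58]), (250, [12, -25, -64]), (260, [12, -21, -64]), (270, [1, -21, -45]), (370, [3, 23, -48]), (380, [12, 24, -64]), (390, [11, 28, -63]), (400, [8, 34, -57])]
320 [(230, [8, -33, -64]), (240, [8, -29, -65]), (250, [12, -24, -70]), (260, [11, -21, -69]), (270, [-3, -21, -47]), (370, [-1, 23, -50]), (380, [12, 23, -70]), (390, [12, 27, -71]), (400, [8, 32, -65]), (410, [9, 36, -65])]
330 [(220, [14, -32, -80]), (230, [16, -28, -83]), (240, [14, -25, -80]), (250, [9, -24, -72]), (260, [7, -21, -69]), (270, [-7, -21, -49]), (370, [-6, 23, -50]), (380, [8, 23, -71]), (390, [10, 26, -73]), (400, [13, 28, -79]), (410, [14, 31, -81]), (420, [12, 36, -77])]
340 
[... 504 characters left out ...]
260, [-4, -21, -73]), (380, [-3, 24, -73]), (420, [13, 31, -94])]
370 [(260, [-8, -21, -73]), (380, [-8, 24, -73])]
380 []
390 []
red [ 82.5 151.1] rect [574.1 209.5] [41.4 42.6] 20.8 depth med 213.70383 z from depth 267.0
yellow [630.6  70.2] rect [ 469.6 -115.2] [14.4 35.9] 81.0 depth med 236.94638 z from depth 267.0
yellow [255.5  98.8] rect [554.1  93.8] [40.3 38.9] 53.9 depth med 204.58228 z from depth 267.0
green [316.3 244.7] rect [452.5 100.7] [39.2 39.6] 63.7 depth med 233.29144 z from depth 267.0
green [ 21.  343.9] rect [476.3 341.5] [24.5 39.5] 88.8 depth med 256.5584 z from depth 267.0
blue [593.6   7.9] rect [ 512.9 -104. ] [23.9 11.9] 64.8 depth med 225.4948 z from depth 267.0
```

View pics/w4.png

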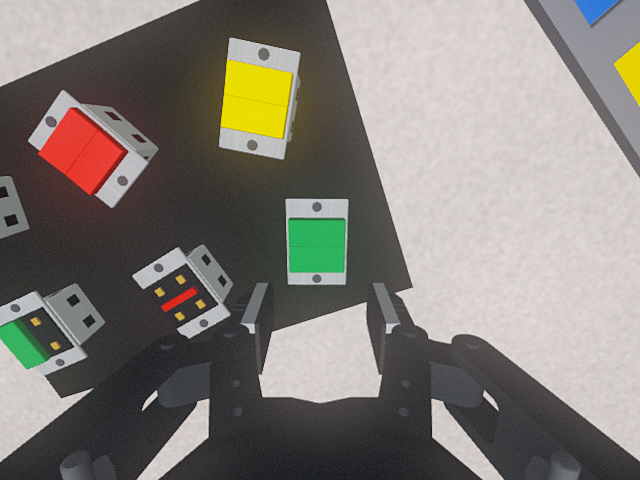

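Depth shows the pads (22 mm wide, y = -21..+23) end about 40 mm behind the reported TCP. The rocker height by depth is 46.5, which fits, so the tool offset is what's wrong. The true tips are at TCP z + ~40. I'll re-grasp green with the TCP at about z = -21, tips at roughly 18.

Call:
drive_tool(steps=[[0.0005,-0.002,0,0,0.075],[0,0,0,0,0.075],[0,0,0.02,0,0.075],[0,0,0.03,0,0.075],[0,0,0.03,0,0.075],[0,0,0.02,0,0.075],[0,0,0.011,0,0.075],[0,0,0,0,0.075]])

```text
clock: 5.25
position: [452.5, 101.2, -20.4]
ee_rot: [0.976, -0.218, -0.001, 0.001]
contact_force: [0.6, 1.0, 0.6]
gripper_width: 75.2
```

```bash
cat >> h.py <<'E'
def see(name,zz=48,amin=400):
    s,img,d,P=wrist(name)
    for c,a,ce,px in blobs(img,amin):
        w=ray_to_z(P,px,zz)[:,:2];r=rect(w);print(c,ce.round(1),"rect",np.round(r[0],1),np.round(r[1],1),round(r[2],1),"tool",tool_xy(s,r[0]).round(1)[:2])
    return s,img,d,P
E
python3 - <<'E'
from h import *
s,img,d,P=see("w5")
M=arm.camera_params("wrist")["mount"];K=P["K"]
v,u=np.mgrid[0:480,0:640]
p=np.stack([(u-K[0,2])/K[0,0]*d,-(v-K[1,2])/K[1,1]*d,-d],-1)@M[:3,:3].T+M[:3,3]
for r in range(270,300,3):
    print(r,[(c,p[r,c].round(0).astype(int).tolist()) for c in list(range(215,240,4))+list(range(400,425,4)) if abs(p[r,c,0])<16 and d[r,c]>0])
img,d=arm.get_image("side");cv2.imwrite("pics/side5.png",cv2.resize(img[100:300,200:440],None,fx=3,fy=3))
E
```

```text
t 5.25 pos [452.5 101.2 -20.4] psi -25.24 w 75.2 F [0.6 1.  0.6] q6 [0.57 0.56]
yellow [191.5  66.7] rect [555.4  95.8] [46.9 38.8] 54.3 tool [ 95.3 -39. ]
green [318.9 338.4] rect [453.4  99.9] [39.  41.5] 64.7 tool [1.4 0.7]
270 [(215, [11, -51, -25]), (219, [11, -49, -23]), (223, [11, -47, -23]), (227, [11, -45, -23]), (231, [11, -44, -22]), (235, [11, -41, -23]), (239, [11, -39, -24]), (400, [11, 42, -22]), (404, [11, 43, -23]), (408, [11, 45, -23]), (412, [11, 47, -23]), (416, [11, 49, -23]), (420, [11, 52, -22]), (424, [10, 54, -22])]
273 [(215, [10, -51, -24]), (219, [10, -49, -24]), (223, [10, -47, -25]), (227, [10, -45, -24]), (231, [9, -43, -23]), (235, [9, -41, -23]), (239, [10, -39, -24]), (400, [9, 42, -22]), (404, [10, 43, -23]), (408, [9, 45, -23]), (412, [10, 47, -24]), (416, [9, 50, -22]), (420, [9, 52, -23]), (424, [9, 54, -23])]
276 [(215, [8, -51, -24]), (219, [7, -50, -22]), (223, [8, -48, -23]), (227, [8, -45, -24]), (231, [8, -43, -24]), (235, [7, -42, -23]), (239, [8, -40, -23]), (400, [8, 42, -23]), (404, [7, 44, -22]), (408, [8, 46, -23]), (412, [8, 48, -23]
[... 1545 characters left out ...]
416, [12, 42, -48]), (420, [12, 44, -48]), (424, [-1, 55, -22])]
294 [(215, [12, -43, -51]), (219, [12, -41, -52]), (223, [12, -40, -50]), (227, [12, -38, -51]), (231, [11, -36, -49]), (235, [9, -36, -45]), (239, [-3, -40, -23]), (400, [-2, 42, -23]), (404, [8, 39, -44]), (408, [11, 39, -49]), (412, [12, 40, -51]), (416, [12, 42, -50]), (420, [12, 43, -51]), (424, [12, 45, -50])]
297 [(215, [12, -42, -53]), (219, [12, -40, -54]), (223, [12, -39, -53]), (227, [12, -37, -54]), (231, [11, -36, -51]), (235, [7, -36, -44]), (239, [-4, -40, -23]), (400, [-4, 43, -23]), (404, [7, 39, -44]), (408, [10, 39, -50]), (412, [12, 39, -53]), (416, [13, 41, -54]), (420, [12, 43, -53]), (424, [12, 44, -53])]
```

View pics/w5.png

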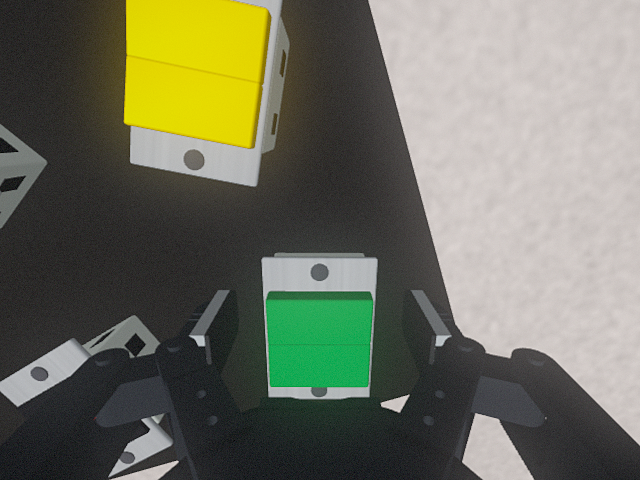

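View pics/side5.png

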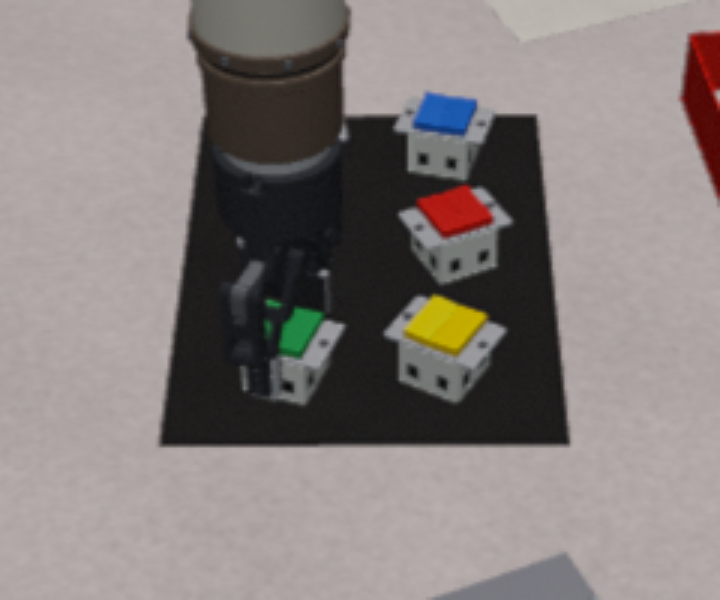

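Now the pads flank the body (mat at tool z -23 gives world z 2.6, as expected). I'll lower 5 mm more, then close.

Call:
drive_tool(steps=[[0.001,0,0.005,0,0.075],[0,0,0,0,0.03],[0,0,0,0,0.03],[0,0,0,0,0.03],[0,0,0,0,0.03],[0,0,0,0,0.03],[0,0,0,0,0.03]])

```text
clock: 6.05
position: [454.9, 101.6, -23.3]
ee_rot: [0.976, -0.218, 0.001, -0.0]
contact_force: [-1.2, 0.4, 6.8]
gripper_width: 43.3
```

Gripped at 43.3 mm. Next: lift 110 mm while turning -43.4°, then travel to the green pocket.

Call:
drive_tool(steps=[[0,0,-0.02,0,0.03],[0,0,-0.03,0,0.03],[0,0,-0.03,-7.2,0.03],[0,0,-0.03,-7.2,0.03],[0,0,0,-7.2,0.03],[0,0,0,-7.2,0.03],[0,0,0,-7.3,0.03],[0,0,0,-7.3,0.03],[0.0,0.035,0,0,0.03],[0.0,0.035,0,0,0.03],[0.001,0.035,0,0,0.03],[0.001,0.035,0,0,0.03],[0.001,0.035,0,0,0.03],[0.001,0.035,0,0,0.03],[0.001,0.035,0,0,0.03],[0.001,0.035,0,0,0.03],[0,0.035,0,0,0.03],[0,0.025,0,0,0.03],[0,0.015,0,0,0.03],[0,0,0,0,0.03]])

```text
clock: 8.05
position: [570.5, -235.4, 85.1]
ee_rot: [0.988, 0.157, -0.0, -0.0]
contact_force: [-0.2, 0.3, -0.8]
gripper_width: 43.1
```

```bash
python3 - <<'E'
from h import *
see("w6",6)
E
```

```text
t 8.05 pos [ 570.5 -235.4   85.1] psi 18.03 w 43.1 F [-0.2  0.3 -0.8] q6 [-0.13  2.02]
yellow [204.7 318.5] rect [ 459.9 -171.3] [41.3 50.4] 18.1 tool [-85.3 -95.2]
green [319.7 225.2] rect [ 574.2 -235.6] [52.5 59.4] 18.1 tool [3.4 1.3]
green [319.6 346.4] rect [ 463.9 -271.4] [102.1  95.2] 18.2 tool [-112.5    1.3]
blue [205.5 229.4] rect [ 542.1 -149.1] [59.7 60.2] 18.2 tool [ -0.3 -90.8]
```

View pics/w6.png

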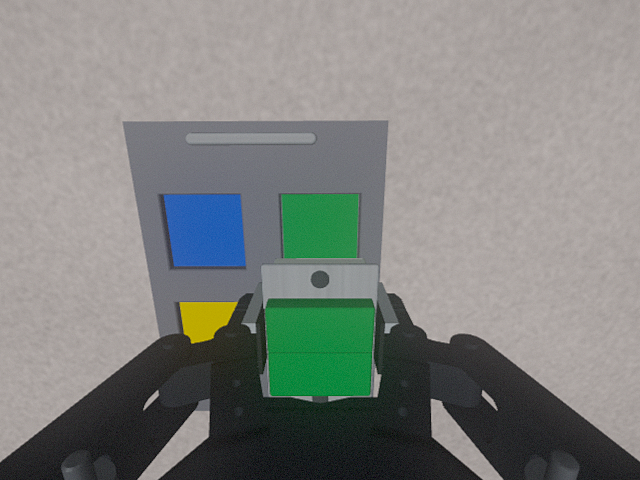

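The held insert is aligned with the tray and over the green pocket (offset about 1 mm). Now descend 103 mm.

Call:
drive_tool(steps=[[-0.001,0.001,0.02,0,0.03],[0,0,0.025,0,0.03],[0,0,0.025,0,0.03],[0,0,0.015,0,0.03],[0,0,0.01,0,0.03],[0,0,0.005,0,0.03],[0,0,0.003,0,0.03],[0,0,0,0,0.03]])

```text
clock: 8.9
position: [570.3, -235.2, -16.6]
ee_rot: [0.987, 0.158, 0.0, 0.0]
contact_force: [0.4, 0.1, -0.3]
gripper_width: 42.8
```

Call:
drive_tool(steps=[[0,0,0.002,0,0.03],[0,0,0.0015,0,0.03],[0,0,0,0,0.03]])

```text
clock: 9.2
position: [570.3, -235.5, -20.2]
ee_rot: [0.987, 0.158, 0.0, 0.0]
contact_force: [0.0, -0.3, -0.5]
gripper_width: 43.0
```

Call:
drive_tool(steps=[[0,0,0.001,0,0.03],[0,0,0.001,0,0.03],[0,0,0,0,0.03]])

```text
clock: 9.5
position: [570.3, -235.5, -20.2]
ee_rot: [0.987, 0.158, 0.0, 0.0]
contact_force: [-2.7, 1.6, 10.6]
gripper_width: 42.9
```

```bash
python3 - <<'E'
from h import *
see("w7",6)
img,d=arm.get_image("side");cv2.imwrite("pics/side7.png",cv2.resize(img[270:430,240:450],None,fx=3.5,fy=3.5))
E
```

```text
t 9.5 pos [ 570.3 -235.5  -20.2] psi 18.19 w 42.9 F [-2.7  1.6 10.6] q6 [-0.13  2.02]
yellow [183.7 439.3] rect [ 452.2 -192.3] [18.  69.9] 71.8 tool [-98.8 -77.9]
green [319.6 247.3] rect [ 587.2 -231.5] [23.9 59.6] 18.3 tool [17.3  1.4]
green [319.8 346.5] rect [ 538.  -247.7] [59.8 55.9] 18.3 tool [-34.6   1.4]
blue [133.7 286.6] rect [ 541.2 -149.3] [59.8 59.1] 18.3 tool [ -0.8 -91.1]
```

View pics/side7.png

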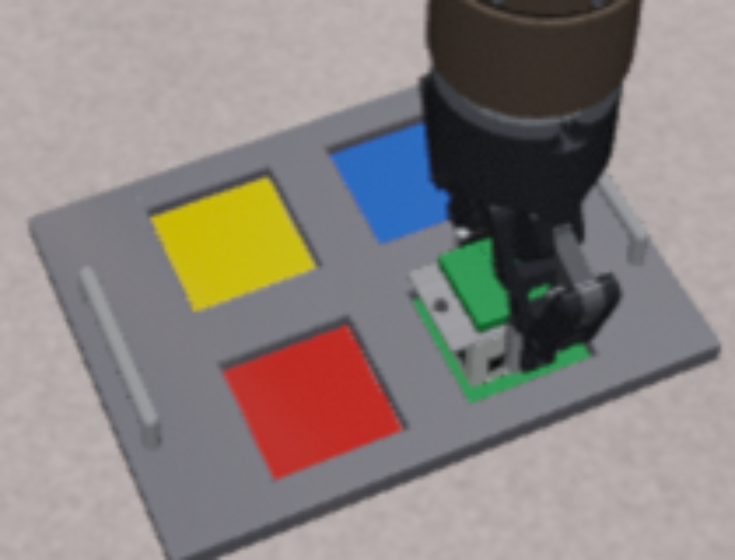

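Contact at 10.6 N with z = -20.2, as expected (3 mm above the pick height). The side view shows green seated in the green pocket, so release and lift.

Call:
drive_tool(steps=[[0,0,-0.0015,0,0.07],[0,0,0,0,0.07],[0,0,0,0,0.07],[0,0,0,0,0.07],[0,0,-0.02,0,0.07],[0,0,-0.03,0,0.07],[0,0,-0.03,0,0.07],[0,0,-0.03,0,0.07],[0.009,-0.03,0,0,0.07],[0.009,-0.032,0,0,0.07],[0.009,-0.032,0,0,0.07],[0.009,-0.032,0,0,0.07],[0.009,-0.032,0,0,0.07],[0.009,-0.032,0,0,0.07],[0.009,-0.032,0,0,0.07],[0.009,-0.032,0,0,0.07],[0.009,-0.032,0,0,0.07],[0.007,-0.032,0,0,0.07]])

```text
clock: 11.4
position: [554.4, 95.6, 88.8]
ee_rot: [0.987, 0.158, -0.0, 0.0]
contact_force: [0.6, 0.4, -0.2]
gripper_width: 70.1
```

```bash
python3 - <<'E'
from h import *
s,img,d,P=see("w8",48)
img,d=arm.get_image("side");cv2.imwrite("pics/side8.png",cv2.resize(img[120:430,200:450],None,fx=2,fy=2))
E
```

```text
t 11.4 pos [554.4  95.6  88.8] psi 18.17 w 70.1 F [ 0.6  0.4 -0.2] q6 [0.46 1.43]
red [156.1 162.8] rect [575.3 211.8] [38.8 42.3] 20.9 tool [  56.1 -103.9]
red [128.9 313.9] rect [460.  212.1] [ 8.4 32.3] 6.1 tool [ -53.4 -140.1]
red [629.1 409.1] rect [ 499.7 -189. ] [50.6 20.1] 34.3 tool [-140.7  253.3]
yellow [318.9 244.9] rect [555.1  94.8] [40.9 39.1] 54.1 tool [0.4 0.9]
blue [ 5.3 95.7] rect [583.8 304.3] [27.9  9.3] 2.2 tool [  93.1 -189.2]
blue [574.7 322.9] rect [ 555.8 -106.5] [48.9 47.9] 18.3 tool [-61.7 192.4]
```

View pics/side8.png

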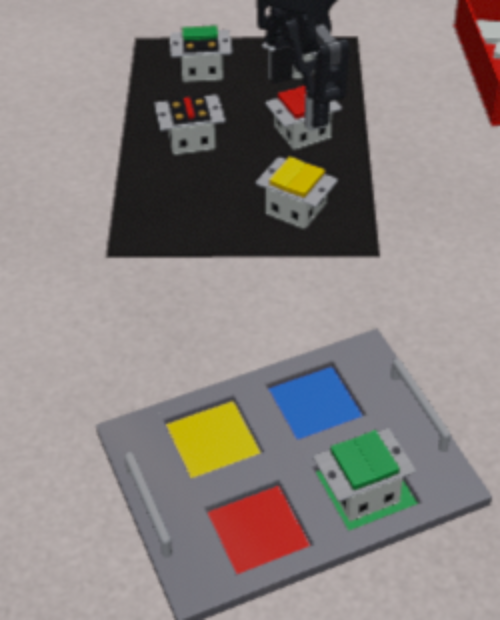

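Green is seated flat. Yellow sits at tool (0.4, 0.9) with yaw -35.9°, so I'll turn +54.1°, descend 113.5 mm and close.

Call:
drive_tool(steps=[[0,0.001,0,7.7,0.075],[0,0,0,7.7,0.075],[0,0,0,7.7,0.075],[0,0,0,7.8,0.075],[0,0,0,7.8,0.075],[0,0,0.01,7.7,0.075],[0,0,0.02,7.7,0.075],[0,0,0.025,0,0.075],[0,0,0.025,0,0.075],[0,0,0.02,0,0.075],[0,0,0.01,0,0.075],[0,0,0.0035,0,0.075],[0,0,0,0,0.075],[0,0,0,0,0.03],[0,0,0,0,0.03],[0,0,0,0,0.03],[0,0,0,0,0.03],[0,0,0,0,0.03],[0,0,0,0,0.03]])

```text
clock: 13.4
position: [555.9, 93.7, -23.2]
ee_rot: [0.951, -0.308, 0.001, -0.001]
contact_force: [-0.9, 0.5, 5.6]
gripper_width: 42.9
```

Call:
drive_tool(steps=[[0,0,-0.02,0,0.03],[0,0,-0.03,0,0.03],[0,0,-0.03,-7.7,0.03],[0,0,-0.03,-7.7,0.03],[0,0,0,-7.7,0.03],[0,0,0,-7.7,0.03],[0,0,0,-7.7,0.03],[0,0,0,-7.8,0.03],[0,0,0,-7.8,0.03],[-0.018,0.0225,0,0,0.03],[-0.018,0.0225,0,0,0.03],[-0.018,0.0225,0,0,0.03],[-0.018,0.0225,0,0,0.03],[-0.018,0.0225,0,0,0.03],[-0.018,0.0225,0,0,0.03],[-0.018,0.0225,0,0,0.03],[-0.018,0.0225,0,0,0.03],[-0.018,0.0225,0,0,0.03],[-0.0195,0.0225,0,0,0.03],[0,0,0,0,0.03]])

```text
clock: 15.4
position: [450.3, -179.0, 85.0]
ee_rot: [0.988, 0.156, -0.001, -0.0]
contact_force: [-0.0, 0.1, -0.2]
gripper_width: 42.9
```

```bash
python3 - <<'E'
from h import *
see("w9",6)
E
```

```text
t 15.4 pos [ 450.3 -179.    85. ] psi 17.92 w 42.9 F [-0.   0.1 -0.2] q6 [-0.04  1.93]
red [434.1 222.8] rect [ 483.8 -265.3] [59.8 60.1] 18.2 tool [ 5.3 92.4]
yellow [318.6 220.7] rect [ 457.1 -177.3] [54.5 60.1] 18.0 tool [7.  0.4]
yellow [319.6 342.8] rect [ 347.  -213.7] [102.5  95.5] 18.1 tool [-109.     1.2]
green [413.5  95. ] rect [ 564.4 -216.9] [59.3 18.4] 18.0 tool [96.9 71.1]
green [470.8 100.5] rect [ 575.7 -253.4] [47.2 49.9] 18.5 tool [ 96.5 109.4]
blue [317.9  99.5] rect [ 542.  -149.2] [60.  59.7] 18.3 tool [96.4 -0.1]
```

View pics/w9.png

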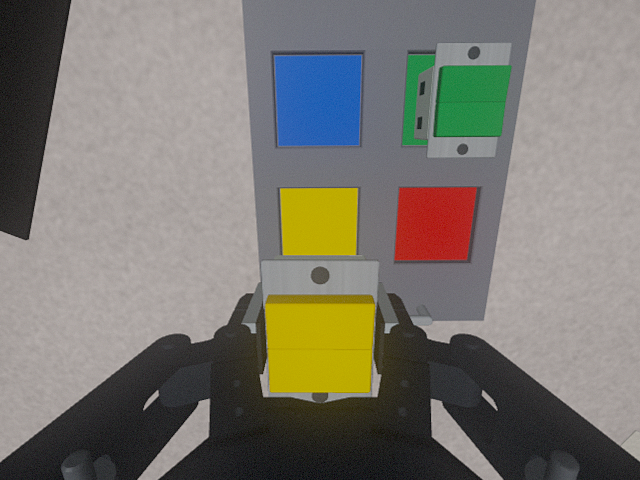

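Yellow is aligned; from the red and blue liners the pocket centre is at tool (+4.8, 0). I'll shift +4 mm and descend.

Call:
drive_tool(steps=[[0.004,0,0.02,-0.2,0.03],[0,0,0.025,0,0.03],[0,0,0.025,0,0.03],[0,0,0.018,0,0.03],[0,0,0.01,0,0.03],[0,0,0.004,0,0.03],[0,0,0.002,0,0.03],[0,0,0.0015,0,0.03],[0,0,0,0,0.03],[0,0,0,0,0.03]])

```text
clock: 16.45
position: [456.8, -175.9, -19.4]
ee_rot: [0.987, 0.16, 0.001, 0.0]
contact_force: [0.1, -0.2, -1.2]
gripper_width: 43.4
```

Call:
drive_tool(steps=[[-0.002,0.001,0,0,0.03],[0,0,0.0015,0,0.03],[0,0,0.001,0,0.03],[0,0,0,0,0.03]])

```text
clock: 16.85
position: [454.8, -177.7, -20.2]
ee_rot: [0.987, 0.16, 0.0, 0.0]
contact_force: [-5.1, 1.4, 16.2]
gripper_width: 43.3
```

Seated, with contact at z = -20.2. Release, lift, and travel to red.

Call:
drive_tool(steps=[[0,0,-0.002,0,0.07],[0,0,0,0,0.07],[0,0,0,0,0.07],[0,0,0,0,0.07],[0,0,-0.02,0,0.07],[0,0,-0.03,0,0.07],[0,0,-0.03,0,0.07],[0,0,-0.03,0,0.075],[0.0215,-0.03,0,0,0.075],[0.0215,-0.03,0,0,0.075],[0.0215,-0.03,0,0,0.075],[0.0215,-0.03,0,0,0.075],[0.0215,-0.03,0,0,0.075],[0.0215,-0.03,0,0,0.075],[0.0215,-0.03,0,0,0.075],[0.0215,-0.03,0,0,0.075],[0.0215,-0.03,0,0,0.075],[0.0215,-0.031,0,0,0.075],[0.0215,-0.031,0,-2.6,0.075],[0,0,0,0,0.075]])

```text
clock: 18.85
position: [575.9, 216.1, 88.7]
ee_rot: [0.983, 0.184, 0.001, -0.0]
contact_force: [-0.6, 0.4, 0.3]
gripper_width: 74.6
```

```bash
python3 - <<'E'
from h import *
s,img,d,P=see("w10",48)
img,d=arm.get_image("side");cv2.imwrite("pics/side10.png",cv2.resize(img[120:430,200:450],None,fx=2,fy=2))
E
```

```text
t 18.85 pos [575.9 216.1  88.7] psi 21.23 w 74.6 F [-0.6  0.4  0.3] q6 [0.62 1.32]
red [323.5 247.2] rect [576.4 211.9] [39.8 39. ] 20.9 tool [-1.   4.1]
green [107.8 303.2] rect [478.3 343.6] [20.7 42.3] 89.5 tool [ -44.8 -154.1]
blue [162.  176.7] rect [583.  327.8] [40.6 41. ] 69.2 tool [  47.1 -101.5]
```

View pics/side10.png

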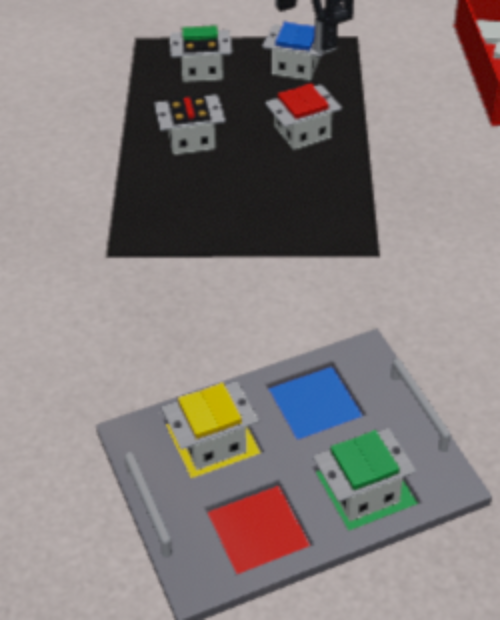

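Call:
drive_tool(steps=[[-0.001,0.004,0.01,0.3,0.075],[0,0,0.025,0,0.075],[0,0,0.025,0,0.075],[0,0,0.025,0,0.075],[0,0,0.015,0,0.075],[0,0,0.01,0,0.075],[0,0,0.0035,0,0.075],[0,0,0,0,0.075],[0,0,0,0,0.03],[0,0,0,0,0.03],[0,0,0,0,0.03],[0,0,0,0,0.03],[0,0,0,0,0.03],[0,0,0,0,0.03]])

```text
clock: 20.35
position: [576.0, 208.8, -22.6]
ee_rot: [0.984, 0.18, 0.001, -0.0]
contact_force: [-1.8, 1.1, 5.3]
gripper_width: 43.0
```

Call:
drive_tool(steps=[[0,0,-0.02,0,0.03],[0,0,-0.03,0,0.03],[0,0,-0.03,0,0.03],[0,0,-0.03,2.5,0.03],[-0.017,0.03,0,0,0.03],[-0.017,0.03,0,0,0.03],[-0.017,0.03,0,0,0.03],[-0.017,0.03,0,0,0.03],[-0.017,0.03,0,0,0.03],[-0.017,0.03,0,0,0.03],[-0.017,0.03,0,0,0.03],[-0.017,0.03,0,0,0.03],[-0.017,0.03,0,0,0.03],[-0.017,0.03,0,0,0.03],[-0.017,0.03,0,0,0.03],[-0.017,0.03,0,0,0.03],[-0.016,0.03,0,0,0.03],[-0.015,0.03,0,0,0.03],[0,0,0,0,0.03],[0,0,0,0,0.03]])

```text
clock: 22.35
position: [481.9, -264.6, 85.4]
ee_rot: [0.988, 0.157, -0.001, -0.0]
contact_force: [-0.3, 0.9, -1.0]
gripper_width: 42.9
```

```bash
python3 - <<'E'
from h import *
see("w11",6)
E
```

```text
t 22.35 pos [ 481.9 -264.6   85.4] psi 18.05 w 42.9 F [-0.3  0.9 -1. ] q6 [-0.21  2.09]
red [319.7 219.8] rect [ 489.9 -263.2] [46.2 59.9] 18.2 tool [8.1 1.2]
red [319.7 334.9] rect [ 386. -297.] [102.  95.] 18.2 tool [-101.2    1.1]
yellow [221.3 214.3] rect [ 454.6 -178.1] [58.7 60. ] 18.1 tool [  0.9 -90.7]
yellow [187.4 248.2] rect [ 433.5 -167.5] [48.8 50.3] 18.3 tool [ -16.  -107.3]
green [358.  104.6] rect [ 579.5 -263.1] [59.3  3.9] 18.5 tool [93.3 28.8]
green [280.9 104.7] rect [ 561.9 -210.3] [58.7  3.8] 18.4 tool [ 92.9 -26.8]
green [319.4 107.3] rect [ 569.6 -236.9] [46.7 47.4] 18.1 tool [92.   0.9]
blue [191.7 105.3] rect [ 541.5 -149.2] [59.4 60.1] 18.1 tool [ 92.5 -91.2]
```

View pics/w11.png

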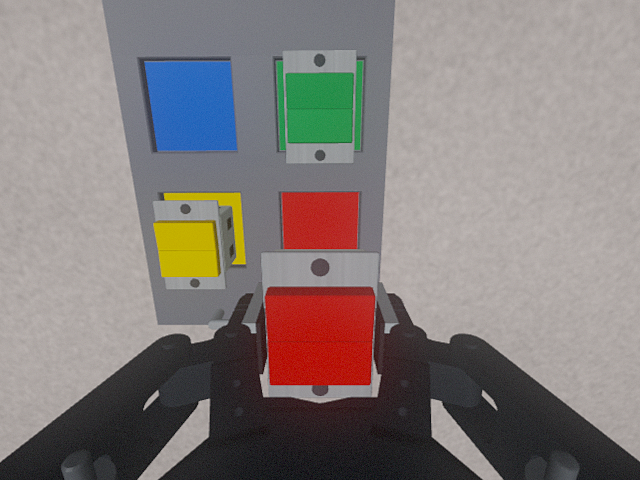

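Call:
drive_tool(steps=[[-0.003,0.001,0.02,0,0.03],[0,0,0.025,0,0.03],[0,0,0.025,0,0.03],[0,0,0.018,0,0.03],[0,0,0.01,0,0.03],[0,0,0.004,0,0.03],[0,0,0.002,0,0.03],[0,0,0.001,0,0.03],[0,0,0,0,0.03],[0,0,0,0,0.03]])

```text
clock: 23.4
position: [480.7, -266.3, -18.3]
ee_rot: [0.987, 0.158, 0.001, 0.0]
contact_force: [0.6, 0.4, -0.8]
gripper_width: 43.1
```

Call:
drive_tool(steps=[[0,0,0.0015,0,0.03],[0,0,0.001,0,0.03],[0,0,0.001,0,0.03],[0,0,0,0,0.03]])

```text
clock: 23.8
position: [480.8, -266.4, -19.6]
ee_rot: [0.987, 0.158, 0.001, 0.001]
contact_force: [-3.4, 2.9, 15.7]
gripper_width: 43.1
```

Contact as expected. Release and lift, then on to blue.

Call:
drive_tool(steps=[[0,0,-0.002,0,0.07],[0,0,0,0,0.07],[0,0,0,0,0.07],[0,0,0,0,0.07],[0,0,-0.02,0,0.07],[0,0,-0.03,0,0.07],[0,0,-0.03,0,0.07],[0,0,-0.03,0,0.075],[0.0176,-0.0333,0,0,0.075],[0.0176,-0.0333,0,0,0.075],[0.0176,-0.0333,0,0,0.075],[0.0176,-0.0333,0,0,0.075],[0.0176,-0.0333,0,0,0.075],[0.0176,-0.0333,0,0,0.075],[0.0176,-0.0333,0,0,0.075],[0.0176,-0.0333,0,0,0.075]])

```text
clock: 25.4
position: [530.8, 32.3, 89.2]
ee_rot: [0.987, 0.158, -0.0, 0.0]
contact_force: [-0.3, 0.4, -0.5]
gripper_width: 75.1
```

Call:
drive_tool(steps=[[0.0176,-0.0333,0,0,0.075],[0.0176,-0.0333,0,0,0.075],[0.0176,-0.0333,0,0,0.075],[0.0176,-0.0333,0,0,0.075],[0.0176,-0.0333,0,0,0.075],[0.0176,-0.0333,0,0,0.075],[0.0176,-0.0333,0,0,0.075],[0.0176,-0.0333,0,0,0.075],[0,0,0,7.8,0.075],[0,0,0,7.8,0.075],[0,0,0,7.8,0.075],[0,0,0,7.8,0.075],[0,0,0,7.9,0.075],[0,0,0,0,0.075],[0,0,0,0,0.075]])

```text
clock: 26.9
position: [581.5, 327.7, 89.1]
ee_rot: [0.984, -0.18, -0.0, 0.0]
contact_force: [-0.2, -0.4, -0.2]
gripper_width: 75.2
```

```bash
python3 - <<'E'
from h import *
s,img,d,P=see("w12",48)
E
```

```text
t 26.9 pos [581.5 327.7  89.1] psi -20.78 w 75.2 F [-0.2 -0.4 -0.2] q6 [0.75 0.45]
red [514.1 337.2] rect [461. 214.] [ 9.2 31. ] 6.0 tool [-72.3 149.1]
green [344.6 369.1] rect [478.8 344.4] [20.2 42.6] 88.9 tool [-102.    20.9]
blue [316.  244.8] rect [583.2 328.6] [38.9 39.7] 69.3 tool [ 1.3 -1.4]
```

Call:
drive_tool(steps=[[0.0005,-0.002,0.01,0,0.075],[0,0,0.025,0,0.075],[0,0,0.025,0,0.075],[0,0,0.025,0,0.075],[0,0,0.015,0,0.075],[0,0,0.01,0,0.075],[0,0,0.0035,0,0.075],[0,0,0,0,0.075],[0,0,0,0,0.03],[0,0,0,0,0.03],[0,0,0,0,0.03],[0,0,0,0,0.03],[0,0,0,0,0.03],[0,0,0,0,0.03]])

```text
clock: 28.35
position: [583.7, 330.3, -22.5]
ee_rot: [0.983, -0.181, 0.001, -0.001]
contact_force: [-1.4, 0.7, 5.6]
gripper_width: 43.1
```

Call:
drive_tool(steps=[[0,0,-0.02,0,0.03],[0,0,-0.03,0,0.03],[0,0,-0.03,-7.8,0.03],[0,0,-0.03,-7.8,0.03],[0,0,0,-7.8,0.03],[0,0,0,-7.8,0.03],[0,0,0,-7.9,0.03],[-0.0145,0.034,0,0,0.03],[-0.0145,0.034,0,0,0.03],[-0.0145,0.034,0,0,0.03],[-0.0145,0.034,0,0,0.03],[-0.0145,0.034,0,0,0.03],[-0.0145,0.034,0,0,0.03],[-0.0145,0.034,0,0,0.03],[-0.0145,0.034,0,0,0.03],[-0.0145,0.034,0,0,0.03],[-0.0145,0.034,0,0,0.03],[-0.0145,0.034,0,0,0.03],[-0.0145,0.034,0,0,0.03],[-0.0145,0.034,0,0,0.03]])

```text
clock: 30.35
position: [540.6, -150.5, 85.5]
ee_rot: [0.987, 0.158, -0.001, -0.0]
contact_force: [1.0, 0.2, -1.6]
gripper_width: 43.3
```

Call:
drive_tool(steps=[[0,0,0,0,0.03],[0,0,0,0,0.03]])

```text
clock: 30.55
position: [540.7, -149.9, 85.4]
ee_rot: [0.988, 0.157, -0.001, -0.0]
contact_force: [-0.1, 0.2, -1.0]
gripper_width: 43.0
```

```bash
python3 - <<'E'
from h import *
see("w13",6)
E
```

```text
t 30.55 pos [ 540.7 -149.9   85.4] psi 18.04 w 43.0 F [-0.1  0.2 -1. ] q6 [0.02 1.87]
red [432.7 304.4] rect [ 504.1 -264.2] [15.7 50.2] 18.2 tool [-70.3  97.4]
green [419.4 212.3] rect [ 570.6 -236.5] [59.4 59.3] 18.1 tool [ 1.6 91.7]
green [451.3 249.9] rect [ 558.2 -259.2] [48.9 49.7] 18.3 tool [-17.3 109.3]
blue [317.9 222.2] rect [ 546.3 -147.9] [50.6 59.7] 18.1 tool [ 5.9 -0.2]
blue [319.7 340.4] rect [ 439.4 -184.2] [102.1  94.9] 18.2 tool [-107.     1.2]
```

View pics/w13.png

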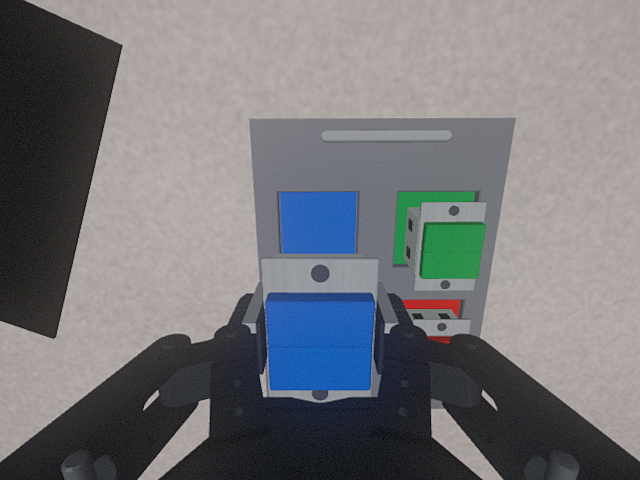

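Blue is aligned over its pocket; the liner centre is about (1.2, -0.2) in the tool frame. Descend.

Call:
drive_tool(steps=[[-0.001,0,0.02,0,0.03],[0,0,0.025,0,0.03],[0,0,0.025,0,0.03],[0,0,0.018,0,0.03],[0,0,0.01,0,0.03],[0,0,0.004,0,0.03],[0,0,0.002,0,0.03],[0,0,0.0015,0,0.03],[0,0,0.001,0,0.03],[0,0,0,0,0.03]])

```text
clock: 31.6
position: [541.3, -149.4, -19.5]
ee_rot: [0.987, 0.158, 0.001, 0.0]
contact_force: [1.0, 0.7, 2.5]
gripper_width: 43.2
```

Call:
drive_tool(steps=[[0,0,0.001,0,0.03],[0,0,0.0005,0,0.03],[0,0,0,0,0.03]])

```text
clock: 31.9
position: [541.3, -149.4, -19.6]
ee_rot: [0.987, 0.158, 0.001, 0.0]
contact_force: [-2.9, 1.7, 11.7]
gripper_width: 42.9
```

Seated. Release, lift, and step aside for a final check.

Call:
drive_tool(steps=[[0,0,-0.0015,0,0.07],[0,0,0,0,0.07],[0,0,0,0,0.07],[0,0,0,0,0.07],[0,0,-0.02,0,0.07],[0,0,-0.03,0,0.07],[0,0,-0.04,0,0.07],[0,0,-0.04,0,0.07],[0,0,-0.04,0,0.07],[-0.02,-0.02,-0.03,0,0.07],[-0.03,-0.03,0,0,0.07],[-0.03,-0.03,0,0,0.07],[-0.02,-0.03,0,0,0.07],[0,-0.03,0,0,0.07],[0,0,0,0,0.07],[0,0,0,0,0.07]])

```text
clock: 33.5
position: [402.0, -47.3, 179.8]
ee_rot: [0.987, 0.159, 0.0, 0.0]
contact_force: [-0.6, -1.2, -0.5]
gripper_width: 70.2
```

```bash
python3 - <<'E'
from h import *
s,img,d,P=see("w14",51)
a,_=arm.get_image("side");b,_=arm.get_image("top")
cv2.imwrite("pics/side14.png",cv2.resize(a[110:440,220:450],None,fx=1.8,fy=1.8));cv2.imwrite("pics/side14f.png",a);cv2.imwrite("pics/top14.png",b)
for n,i in(("side",a),("top",b)):
    Q=arm.camera_params(n)
    for c,ar,ce,px in blobs(i,60):
        w=ray_to_z(Q,px,48)[:,:2];r=rect(w)
        if w.mean(0)[0]<720:print(n,c,ar,np.round(r[0],1),np.round(r[1],1),round(r[2],1))
E
```

```text
t 33.5 pos [402.  -47.3 179.8] psi 18.26 w 70.2 F [-0.6 -1.2 -0.5] q6 [0.29 1.6 ]
red [523.6 188.2] rect [ 482.9 -234.6] [51.8 50. ] 18.3 tool [ 18.1 203.3]
red [563.5 207.1] rect [ 481.8 -263.9] [39.4 43.3] 18.3 tool [  7.9 230.7]
yellow [434.6 189.1] rect [ 457.6 -158.5] [51.8 52. ] 18.3 tool [ 18.  123.1]
yellow [467.1 206.9] rect [ 453.3 -177.8] [39.4 41.4] 18.2 tool [  7.9 140. ]
green [536.1  98.5] rect [ 555.2 -197.6] [51.5 24.8] 17.8 tool [ 98.4 190.7]
green [585.2 106.1] rect [ 566.1 -234.7] [38.6 43.1] 18.3 tool [ 97.1 229.5]
blue [438.6 101.5] rect [ 528.7 -117.6] [51.4 18.8] 18.4 tool [ 98.3 106.5]
blue [481.3 103.9] rect [ 539.6 -149.5] [38.5 41.5] 18.3 tool [ 98.6 140.2]
side red 653 [ 481.2 -266. ] [39.3 42.7] 18.3
side red 233 [ 480.7 -289.2] [57.2 54.2] 18.3
side yellow 550 [ 452.6 -178.3] [39.5 43.6] 18.6
side yellow 210 [ 453.6 -206.5] [57.6 53.4] 17.1
side green 99 [476.6 342.4] [23.2 35.3] 87.1
side green 588 [ 566.6 -236.5] [39.4 41.5] 18.6
side green 195 [ 563.9 -262. ] [55.6 52.9] 18.1
side blue 2762 [  75.1 1035.9] [340.2 238.7] 0.1
side blue 678 [ 494.4 1001.5] [166.8  95.8] 87.7
side blue 500 [ 539.7 -149.8] [39.3 43. ] 17.6
side blue 190 [ 536.3 -178.2] [56.7 54.6] 18.1
top red 323 [ 480.9 -265.9] [37.1 39.6] 17.6
top red 140 [ 473.6 -234. ] [57.4 13.6] 17.2
top red 74 [455.8 214.5] [10.1 32.3] 5.6
top yellow 352 [ 452.3 -178.9] [37.8 42.1] 17.6
top yellow 132 [ 444.7 -148.2] [58.  11.5] 17.4
top green 96 [ 557.8 -204.5] [55.8 10.8] 15.7
top green 302 [ 566.1 -236.4] [36.  38.7] 19.2
top green 180 [475.1 347.3] [21.2 34.3] 90.0
top blue 337 [ 539.3 -150.3] [37.3 40.9] 17.7
top blue 130 [ 529.7 -119.8] [57.6 11.5] 16.6
```

View pics/side14.png

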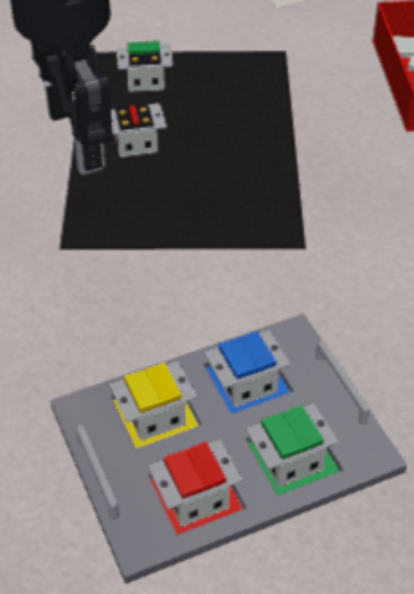

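View pics/w14.png

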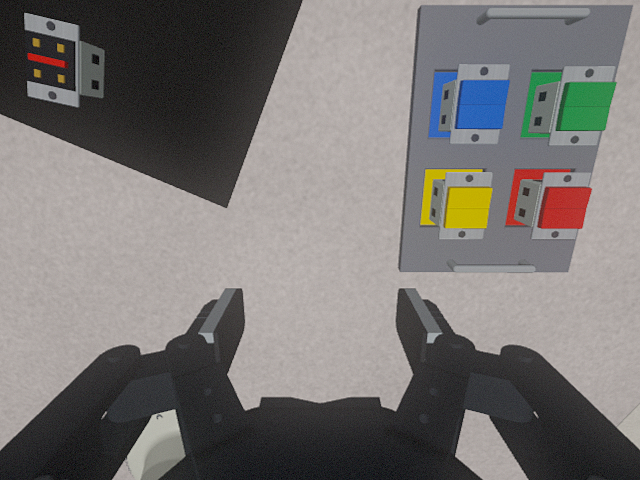

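View pics/top14.png

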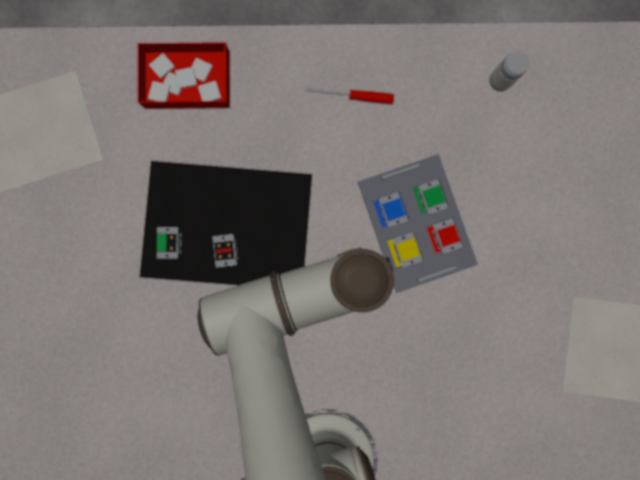

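All four sit in their own colour pockets at tray yaw (about 18.3°), and the two unfinished inserts haven't moved: (475,347) and (456,214.5) by the top camera, the same as at the start. Nothing is touching the robot, so I'm handing in.

```bash
python3 - <<'E'
from h import *
st();print(arm.job_done())
E
```

```text
t 33.65 pos [402.3 -48.1 179.3] psi 18.11 w 70.1 F [-0.3  0.4  0.1] q6 [0.29 1.6 ]
the job is handed in; nothing more can be done
None
```

I packed the green, yellow, red and blue finished inserts into the tray pockets of their own colours and handed the job in at 33.7 s. The bare and half-rocker inserts were left on the mat.

**Final checks:**
- **Inserts:** All four look upright and flat in their pockets in the pictures, and each met the liner about 3 mm above its pick height. Rocker yaw matches the tray's (about 18°), so the wings point at the handles.
- **Placement:** Blue, yellow and red are within about 3 mm of their pocket centres. Green is about 4 mm off along the tray, with about 9 mm to spare each way.
- **Unfinished inserts:** The top camera puts both exactly where they were at the start.
- **Robot:** The arm was clear of everything at the end, with the contact force near zero.

**What failed or disagreed:**
- **First grasp of green:** The fingers closed above the insert and one pressed its rocker, with about 25 N measured. Wrist depth showed the real fingertips about 40 mm behind the reported TCP. I allowed for that and all later grasps worked; green was not visibly disturbed.
- **Camera agreement:** The top and wrist cameras differed by about 3 mm in y, so I used the wrist camera.

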